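# Close the jar vents, tallest to shortest

### The job

The three glass storage jars on the windowsill have cooled, so close the vents in their lids: lightly press down the round button in the middle of the lid until it stops, on the tallest jar first, then the middle-sized one, then the shortest. Only press: do not lift, shove or tip the jars, and leave the other things on the sill and the fan switch as they are.

Things in the scene. Friction and masses are not known exactly. Their poses are not given: they have to be found in the camera images.
- tall_jar: The tallest of three clear glass storage jars with whole nuts inside: loose, upright, round, 72 mm across, 130 mm high from the sill to the flat top of its 70 mm wide steel lid. Origin at the centre of its underside, z up.
- tall_jar_vent_top (a point): Centre of the flat top of the round grey vent button, 32 mm across, in the middle of the tallest jar's lid. It stands 6 mm above the lid when open and 2 mm when closed, so this point is 136 mm above the sill when open and 132 mm when closed; it moves with the button.
- tall_jar_vent (a joint): How far the tallest jar's button is pressed in, in m: about 0 (at most 0.0006) when open, 0.004 against its stop. About 3 N moves it straight down, it has no spring and stays where it is left; once it is at its stop, pressing on sinks the whole lid into its rubber seal, about 1 mm for every 4 N, and the lid rises again when let go.
- middle_jar: The middle-sized of three clear glass storage jars with whole nuts inside: loose, upright, round, 72 mm across, 100 mm high from the sill to the flat top of its 70 mm wide steel lid. Origin at the centre of its underside, z up.
- middle_jar_vent_top (a point): Centre of the flat top of the round grey vent button, 32 mm across, in the middle of the middle-sized jar's lid. It stands 6 mm above the lid when open and 2 mm when closed, so this point is 106 mm above the sill when open and 102 mm when closed; it moves with the button.
- middle_jar_vent (a joint): How far the middle-sized jar's button is pressed in, in m: about 0 (at most 0.0006) when open, 0.004 against its stop. About 3 N moves it straight down, it has no spring and stays where it is left; once it is at its stop, pressing on sinks the whole lid into its rubber seal, about 1 mm for every 4 N, and the lid rises again when let go.
- short_jar: The shortest of three clear glass storage jars with whole nuts inside: loose, upright, round, 72 mm across, 70 mm high from the sill to the flat top of its 70 mm wide steel lid. Origin at the centre of its underside, z up.
- short_jar_vent_top (a point): Centre of the flat top of the round grey vent button, 32 mm across, in the middle of the shortest jar's lid. It stands 6 mm above the lid when open and 2 mm when closed, so this point is 76 mm above the sill when open and 72 mm when closed; it moves with the button.
- short_jar_vent (a joint): How far the shortest jar's button is pressed in, in m: about 0 (at most 0.0006) when open, 0.004 against its stop. About 3 N moves it straight down, it has no spring and stays where it is left; once it is at its stop, pressing on sinks the whole lid into its rubber seal, about 1 mm for every 4 N, and the lid rises again when let go.
- spice_jar: Bystander in the same row: loose lidded amber glass spice jar with a black ribbed twist cap and no vent button, 54 mm across, 92 mm high. Origin at the centre of its underside.
- mortar: Bystander: heavy grey volcanic stone mortar, 136 mm across the rim, 75 mm high, its pestle leaning out to about 120 mm high, beyond the row of jars. Origin at the centre of its underside.
- dish: Bystander: small loose terracotta dish, 96 mm across, 28 mm high, between the robot and the row. Origin at the centre of its underside.
- scoop: Bystander: loose stainless measuring scoop, bowl 46 mm across and 22 mm high with a flat handle reaching 107 mm along its -x axis, between the robot and the row. Origin under the centre of the bowl.
- scraper: Bystander: scraper with red silicone blade and wooden handle lying beyond the row, 225 mm long along its x axis, 50 mm wide, 12 mm high. Origin on its underside, 115 mm from the handle's end.
- fan_switch (a joint): Bystander: chrome toggle of the vent fan on a 147 mm high tiled pier at the left of the sill; 0 as found, grows to 0.8 rad as it is flipped.

How it is judged:
By the outcome, as a careful person would: the job done as asked, in the order asked, and still so for the second after the job is handed in, with the robot touching nothing.
It also fails if it takes over 51 s, if anything falls off the work surface, if the arm or the gripper's body presses on something with over 40 N, if the wrist force passes 120 N, or if a joint passes its speed limit or range.

### The arm

A 6-joint arm with a two-finger parallel gripper is mounted at the origin on the work surface. World frame = base frame: x ahead of the robot, y to its left, z up, the work surface at z = 0. Lengths are in m, angles in rad, forces in N, time in s.
With the tool pointing down it reaches from about 0.375 to 0.925 m from the base axis. Payload 5.7 kg.
Tool frame: the origin (TCP) lies midway between the tips of the shut fingers; the grasp point (between the pads) lies 19 mm behind it; z points along the fingers, y is the line along which they close (so a half turn about z gives the same grasp; the last joint's range is limited). The gripper opens to 88 mm and grips with 3 to 60 N. Pads are 20 mm wide; open, the fingers measure 115 mm over their backs; the gripper's body (75 mm by 178 mm) begins 61 mm behind the grasp point.
Start: joints at [-1.292, 0.359, 1.51, -0, 1.272, -0.115], TCP at [0.23, -0.554, 0.223] pointing down, gripper open.
Joint ranges: [-2.97, 2.97], [-1.01, 2.36], [0.21, 2.38], [-0.96, 4.11], [0.2, 2.71], [-2.98, 2.98]. Speed limits (rad/s): [2.39, 2.39, 3.14, 3.14, 3.14, 3.14].

### API

Orientations are given as a unit quaternion [x, y, z, w].
In Python, from bench import move_ptp, servo_line, goto_joints, move_gripper, sleep, inverse_kinematics, capture, PlanningError, close_job, spot_in, silhouettes, current_clock, current_joint_pos, current_qvel, current_joint_torque, current_position, current_orientation, current_force, current_torque, current_finger_gap, current_grip_force gives the robot as it stands. Calls block until the motion is done:
- move_ptp(position, orientation): joint-space move of the TCP to a pose.
- servo_line(position, orientation=None, rate=0.15, contact_N=None): straight line of the TCP; orientation=None keeps the orientation; rate is the mean speed in m/s. With contact_N (N) it stops when the force on the tool has changed by that much, and returns True; else False.
- goto_joints(angles): joint-space move.
- move_gripper(opening): finger opening in m; the grip force is fixed at half the most; returns when the fingers have stopped.
- sleep(seconds).
- inverse_kinematics(position, orientation): joint angles nearest the present ones, or None.
- capture(name): name is "scene" or "top" or "wrist"; returns a dict with "image" (384x512x3 uint8, blue, green, red), "range_z" (384x512 float32, m along the optical axis (not along the pixel's ray), 0 where there is no reading), "intrinsics" (3x3 intrinsics, pixels), "R" (3x3) and "t" (3): a world point X has camera coordinates R X + t. Camera axes: x right, y down, z forward; pixel columns grow to the right and rows downward; lengths in m; the calibration is good to about 2 mm. A picture is of the moment at which its call begins.
A pose or a line that the arm cannot do raises PlanningError and nothing moves.
- close_job(): hands the job in; it is judged then, once.
Trained networks look in the newest picture that a camera, given by its name, has taken for a name from the list of things; names that differ only in an ending like _2 or _b are one class to them, and where a whole thing is asked for, a point or a joint stands for the part that bears it (a point fixed in the world has none). Each returns a list of dicts, best first, with "conf" (0 to 1); they miss things now and then, are a little off and sometimes report something else, mostly with a low value. They report only what shows in the picture. A call takes as long as a camera call.
- spot_in(camera, query): "xy" ([column, row] in pixels, amid what is visible of it).
- silhouettes(camera, query): "region" (384x512 bool, what is visible of it) and "xy" ([column, row] in pixels, amid what is visible of it).
Readings, each from a call of its own:
- current_clock(): time.
- current_joint_pos(): joint angles.
- current_qvel(): joint speeds.
- current_joint_torque(): joint torques, N m.
- current_position(): TCP position.
- current_orientation(): TCP orientation.
- current_force(): force on the tool from outside, world axes, zero at the start.
- current_torque(): the same for the moment, N m.
- current_finger_gap(): finger opening in m.
- current_grip_force(): force on a finger pad.
Only numpy, scipy, OpenCV 4.12 (cv2) and the standard library are available. Lean on these libraries where they do the work, as an engineer would, in place of code of your own. Each camera call takes 0.05 s, during which the arm holds its last target. There are 200 camera calls.

## Working session

There is one attempt and no reset: what is moved stays moved. The work goes in short steps, each a Python script; the robot and the scene stay as the last script left them, time stands still between calls to the robot, and variables do not carry over. Pictures are saved under pics/ and viewed, at most 10 in all, crops included, and the job is handed in when it is done.

```bash
mkdir -p pics; cat > h.py <<'E'
import numpy as np, cv2
from bench import *
def world(c,uv,z):
    K,R,t=c["intrinsics"],np.array(c["R"]),np.array(c["t"])
    p=np.array([(uv[0]-K[0][2])/K[0][0]*z,(uv[1]-K[1][2])/K[1][1]*z,z])
    return R.T@(p-t)
def onplane(c,uv,h):
    a=world(c,uv,1.0); o=-np.array(c["R"]).T@np.array(c["t"])
    return o+(a-o)*(h-o[2])/(a[2]-o[2])
E
python3 - <<'E'
from h import *
cs={}
for n in("scene","top"):
    c=capture(n); cs[n]=c; cv2.imwrite(f"pics/{n}0.png",c["image"])
    print(n,"cam at",-np.array(c["R"]).T@c["t"])
    for q in("tall_jar_vent_top","middle_jar_vent_top","short_jar_vent_top","spice_jar","mortar","fan_switch"):
        for d in spot_in(n,q)[:3]:
            u,v=d["xy"]; z=float(c["range_z"][int(round(v)),int(round(u))])
            print(q,round(d["conf"],2),np.round(d["xy"],1),np.round(world(c,d["xy"],z),3) if z else None)
print(current_clock(),current_orientation(),current_force())
cv2.imwrite("pics/both.png",cv2.resize(np.vstack([cs["scene"]["image"],cs["top"]["image"]]),None,fx=.78,fy=.78))
E
```

```text
scene cam at [1.01770736 0.47711908 0.88939425]
tall_jar_vent_top 0.56 [145.6 123.7] [ 0.582 -0.273  0.137]
tall_jar_vent_top 0.52 [253.8 303. ] [0.766 0.251 0.074]
spice_jar 0.88 [225.6 161.3] [ 0.506 -0.061  0.068]
spice_jar 0.32 [262.7 183. ] [0.521 0.078 0.098]
mortar 0.77 [254.5 303.1] [0.765 0.252 0.074]
top cam at [0.47410756 0.08888445 1.13566798]
tall_jar_vent_top 0.73 [431.  174.2] [ 0.583 -0.289  0.137]
tall_jar_vent_top 0.6 [334.5 286.8] [ 0.31  -0.087  0.008]
middle_jar_vent_top 0.5 [277.5 210.7] [0.5   0.06  0.104]
short_jar_vent_top 0.67 [180.7 210. ] [0.502 0.295 0.076]
short_jar_vent_top 0.33 [335.8 214.4] [ 0.492 -0.079  0.095]
spice_jar 0.59 [333.2 215.6] [ 0.489 -0.073  0.089]
mortar 0.96 [201.9 107.3] [0.756 0.246 0.079]
mortar 0.53 [183.8 208.7] [0.506 0.288 0.075]
fan_switch 0.39 [136.3 178.6] [0.581 0.41  0.063]
0.7 [ 9.80676818e-01  1.95634797e-01 -6.77427783e-06 -6.59550589e-05] [-0.76509652 -0.29829455  0.20165178]
```

View pics/both.png

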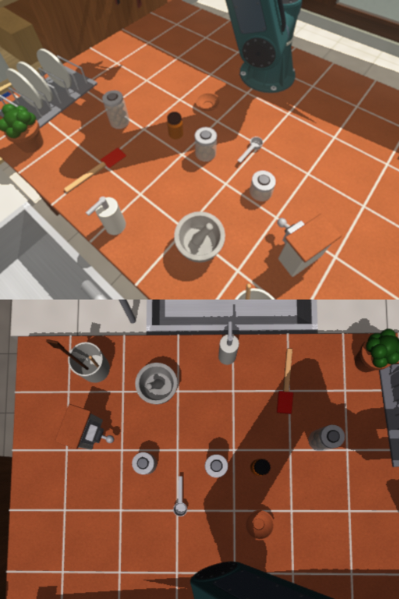

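```bash
python3 - <<'E'
import cv2
a=cv2.imread("pics/top0.png")[110:290,110:480]
cv2.imwrite("pics/topc.png",cv2.resize(a,None,fx=2.1,fy=2.1,interpolation=cv2.INTER_CUBIC))
E
```

```text
(no output)
```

View pics/topc.png

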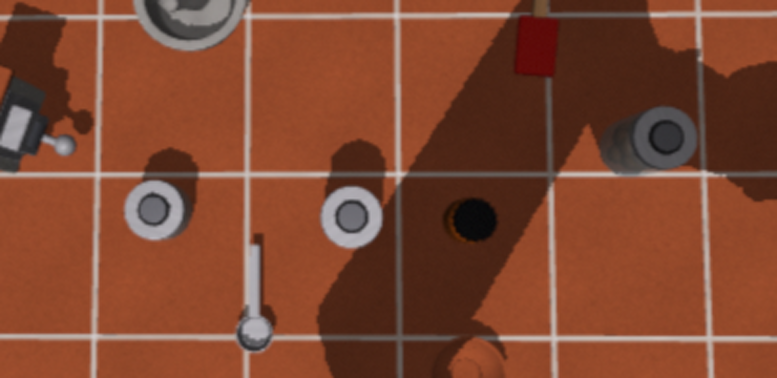

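The top view shows three steel lids with grey buttons: tall at about (427,175), middle (278,213) and short (183,210). The spice jar is the black cap at (335,215), and the toggle is at (140,179). Next I'll refine the lid centres from depth in both cameras.

```bash
cat >> h.py <<'E'
J={"tall":(.583,-.285,.130),"middle":(.498,.058,.100),"short":(.503,.293,.070)}
def cloud(c):
    v,u=np.nonzero(c["range_z"]); z=c["range_z"][v,u].astype(float); K=np.array(c["intrinsics"])
    P=np.stack([(u-K[0,2])/K[0,0]*z,(v-K[1,2])/K[1,1]*z,z],1)
    return (P-np.array(c["t"]))@np.array(c["R"])
def lid(c,j):
    x,y,h=J[j]; P=cloud(c)
    P=P[(abs(P[:,2]-h-.003)<.009)&(np.hypot(P[:,0]-x,P[:,1]-y)<.05)]
    if len(P)<30: return len(P)
    (cx,cy),r=cv2.minEnclosingCircle(P[:,:2].astype(np.float32))
    d=np.hypot(P[:,0]-cx,P[:,1]-cy)
    return len(P),np.round([cx,cy,r],4),np.round(P[:,:2].mean(0),4),"btn z",round(float(np.median(P[d<.012,2])),4),"rim z",round(float(np.median(P[(d>.02)&(d<.033),2])),4)
E
python3 - <<'E'
from h import *
for n in("top","scene"):
    c=capture(n)
    for j in J: print(n,j,lid(c,j))
c=capture("top")
for uv,h in(((427.1,175.2),.136),((277.6,212.9),.106),((182.9,209.5),.076)): print(onplane(c,uv,h))
P=cloud(c); m=(abs(P[:,0]-.55)<.1)&(P[:,1]>.35)&(P[:,1]<.46)&(P[:,2]>.1)
print("pier area",P[m].min(0),P[m].max(0))
for j in J:
    for a in(np.pi/2,-np.pi/2,0):
        x,y,h=J[j]; print(j,a,inverse_kinematics([x,y,h+.005],[np.cos(a/2),np.sin(a/2),0,0]))
E
```

```text
top tall (734, array([ 0.582 , -0.282 ,  0.0353]), array([ 0.5813, -0.2807]), 'btn z', 0.1369, 'rim z', 0.1305)
top middle (673, array([0.4958, 0.0602, 0.0349]), array([0.4956, 0.0604]), 'btn z', 0.1064, 'rim z', 0.1011)
top short (634, array([0.5042, 0.29  , 0.0349]), array([0.5043, 0.2893]), 'btn z', 0.0762, 'rim z', 0.0709)
scene tall (393, array([ 0.5824, -0.2807,  0.0363]), array([ 0.5848, -0.2782]), 'btn z', 0.1357, 'rim z', 0.1303)
scene middle (487, array([0.4971, 0.06  , 0.0356]), array([0.4991, 0.0626]), 'btn z', 0.1055, 'rim z', 0.0998)
scene short (621, array([0.5056, 0.2913, 0.0355]), array([0.508 , 0.2912]), 'btn z', 0.0748, 'rim z', 0.0697)
[ 0.58062775 -0.28100981  0.136     ]
[0.49496638 0.05986295 0.106     ]
[0.50369488 0.28976843 0.076     ]
pier area [0.57103056 0.4245194  0.10033047] [0.64990989 0.45992023 0.15281012]
tall 1.5707963267948966 [-5.61063307e-01  5.10252423e-01  1.49248499e+00 -4.44089210e-16
  1.13885525e+00 -5.61063307e-01]
tall -1.5707963267948966 [-5.61063307e-01  5.10252423e-01  1.49248499e+00 -4.44089210e-16
  1.13885525e+00  2.58052935e+00]
tall 0 [-5.61063307e-01  5.10252423e-01  1.49248499e+00 -4.44089210e-16
  1.13885525e+00  1.00973302e+00]
middle 1.5707963267948966 [-2.19172769e-02  3.65323325e-01  1.85258966e+00 -4.44089210e-16
  9.23679670e-01 -2.19172769e-02]
middle -1.5707963267948966 None
middle 0 [-2.19172769e-02  3.65323325e-01  1.85258966e+00 -4.44089210e-16
  9.23679670e-01  1.54887905e+00]
short 1.5707963267948966 [ 4.08816582e-01  5.01335374e-01  1.69925391e+00 -4.44089210e-16
  9.41003371e-01  4.08816582e-01]
short -1.5707963267948966 [ 4.08816582e-01  5.01335374e-01  1.69925391e+00 -4.44089210e-16
  9.41003371e-01 -2.73277607e+00]
short 0 [ 4.08816582e-01  5.01335374e-01  1.69925391e+00 -4.44089210e-16
  9.41003371e-01  1.97961291e+00]
```

```bash
cat >> h.py <<'E'
C={"tall":(.582,-.2813),"middle":(.4960,.060),"short":(.5045,.2905)}
Q=[np.cos(np.pi/4),np.sin(np.pi/4),0,0]
def press(j,N=6.0):
    x,y=C[j]; h=J[j][2]; top=h+.006
    move_ptp([x,y,top+.05],Q)
    servo_line([x,y,top+.010],rate=.06); sleep(.2)
    f0=current_force()[2]
    hit=servo_line([x,y,h+.0005],rate=.008,contact_N=N)
    sleep(.1); print(j,hit,"z-h mm",round((current_position()[2]-h)*1e3,2),"dF",round(current_force()[2]-f0,2),current_clock())
E
python3 - <<'E'
from h import *
t=current_clock(); move_gripper(0.0); print(current_clock()-t,current_finger_gap())
press("tall")
c=capture("top"); c=capture("scene"); print(lid(c,"tall"))
cv2.imwrite("pics/press1.png",c["image"][60:200,60:260].repeat(3,0).repeat(3,1))
E
```

```text
1.3417 0.00036515107225728303
tall False z-h mm 0.91 dF 5.53 7.0333
(320, array([ 0.5825, -0.2829,  0.0371]), array([ 0.5872, -0.2751]), 'btn z', 0.1335, 'rim z', 0.1292)
```

View pics/press1.png

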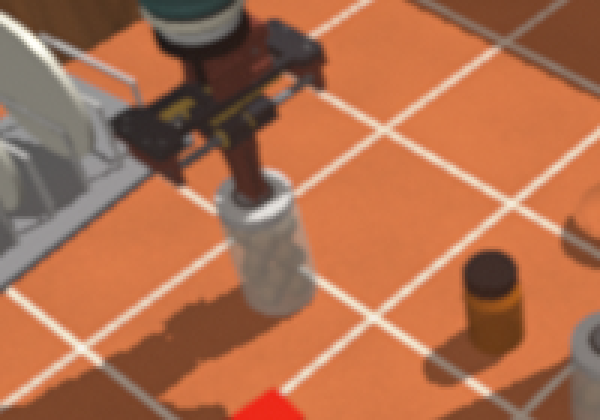

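The fingers are centred on the tall jar's button at crop (250,195), and the jar is upright. The tip stopped 0.9 mm above lid height at 5.5 N, so the button is at its stop. Now I'll retreat, check it and do the middle jar.

```bash
cat >> h.py <<'E'
def up(j):
    x,y=C[j]; servo_line([x,y,J[j][2]+.02],rate=.03); servo_line([x,y,J[j][2]+.08],rate=.12)
E
python3 - <<'E'
from h import *
up("tall")
move_ptp([.5,-.10,.2],Q)
c=capture("top"); print(lid(c,"tall")); c2=capture("scene"); print(lid(c2,"tall"))
press("middle"); up("middle")
move_ptp([.50,.19,.19],Q)
for n in("top","scene"):
    c=capture(n); [print(n,j,lid(c,j)) for j in J]
print(current_clock())
E
```

```text
(172, array([ 0.5981, -0.2873,  0.03  ]), array([ 0.6033, -0.289 ]), 'btn z', 0.1316, 'rim z', 0.1306)
(399, array([ 0.5835, -0.2824,  0.0365]), array([ 0.5843, -0.2789]), 'btn z', 0.1324, 'rim z', 0.1303)
middle True z-h mm 0.87 dF 6.19 13.225
top tall (734, array([ 0.5818, -0.2816,  0.0353]), array([ 0.5814, -0.281 ]), 'btn z', 0.1329, 'rim z', 0.1307)
top middle (672, array([0.4957, 0.0601, 0.0348]), array([0.4956, 0.0604]), 'btn z', 0.1027, 'rim z', 0.1009)
top short 0
scene tall (396, array([ 0.5821, -0.2815,  0.0362]), array([ 0.5844, -0.2791]), 'btn z', 0.1321, 'rim z', 0.1302)
scene middle (488, array([0.496 , 0.0606, 0.036 ]), array([0.4985, 0.0623]), 'btn z', 0.1014, 'rim z', 0.0999)
scene short (619, array([0.5054, 0.2901, 0.0361]), array([0.5079, 0.2912]), 'btn z', 0.0747, 'rim z', 0.0695)
15.3583
```

```bash
python3 - <<'E'
from h import *
press("short"); up("short")
move_ptp([.48,.19,.25],Q)
move_ptp([.45,-.10,.28],Q)
im=[]
for n in("top","scene"):
    c=capture(n); im.append(c["image"]); [print(n,j,lid(c,j)) for j in J]
print(current_clock())
cv2.imwrite("pics/end.png",cv2.resize(np.hstack(im),(800,300)))
E
```

```text
short False z-h mm 0.82 dF 4.62 19.1083
top tall (733, array([ 0.581 , -0.2816,  0.0356]), array([ 0.5814, -0.2808]), 'btn z', 0.1328, 'rim z', 0.131)
top middle (672, array([0.4958, 0.0602, 0.0349]), array([0.4955, 0.0604]), 'btn z', 0.1028, 'rim z', 0.1009)
top short (632, array([0.5048, 0.29  , 0.0351]), array([0.5042, 0.2895]), 'btn z', 0.0727, 'rim z', 0.0708)
scene tall (399, array([ 0.5834, -0.2805,  0.0365]), array([ 0.5843, -0.2787]), 'btn z', 0.1322, 'rim z', 0.13)
scene middle (490, array([0.4967, 0.0615, 0.036 ]), array([0.4987, 0.0624]), 'btn z', 0.1024, 'rim z', 0.0997)
scene short (617, array([0.5051, 0.2902, 0.0356]), array([0.5074, 0.291 ]), 'btn z', 0.0717, 'rim z', 0.0695)
22.4167
```

View pics/end.png

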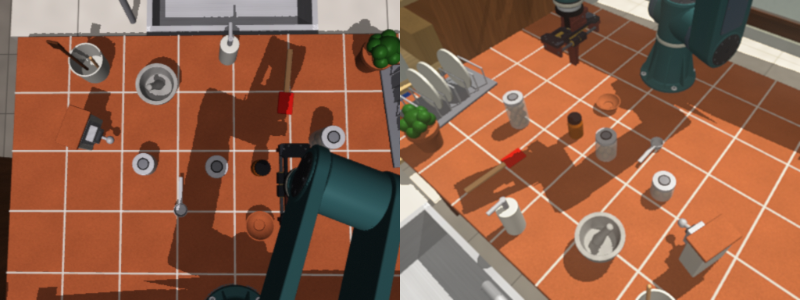

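All three lids show the button about 2 mm above the rim. The jars haven't moved, and the spice jar, scoop, dish, scraper, mortar and toggle look as they did at the start.

```bash
python3 -c "
from bench import *
print(close_job())"
```

```text
the job is handed in; nothing more can be done
None
```

I pressed all three vent buttons to their stops in the order tallest, middle, shortest. The jars and the other things on the sill look unmoved, and the job was handed in at about 22 s.

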